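# Hang the slotted wire basket on the draining stand

### The job

Hang the wire basket on the draining stand: slide the side slot of its strap sideways over the stand's pin until you feel the pin reach the end of the slot, then lower the basket so that the pin sits fully home in the pocket above the slot's end, and let go. Work gently, because the pin must not be forced, and leave the beaker, the red-capped bottle and the orange tube rack undisturbed.

Things in the scene. Friction and masses are not known exactly. Their poses are not given: they have to be found in the camera images.
- basket_grip (a point): Centre of the blue grip (14 thick along x, 40 wide along y, 30 mm high) on top of the wire basket's upright steel strap (5 thick, 48 wide). Axes: z up, y across the strap, -x to the basket's front. Strap and grip are centred on x = y = 0 here. Basket: 0.22 kg (x 0.7 to 1.4), underside 165 mm below; 70 deep, 100 wide, 42 high, fixed to the strap's lower front (x -2.5 to -72.5).
- slot_mouth (a point): Point in the mouth of the strap's L-shaped slot: on the strap's -y edge (y = -24 mm from the grip's centre), on the slot's centre line, 69.5 mm below the grip's centre. Axes as the grip. From here the slot, 13 mm high, runs level along +y for 30 mm to its end wall. Flared lips stand 14 mm out beyond the mouth on the -y side, opening to 27 mm high.
- pocket (a point): Point where the pin's centre rests when home: in the pocket above the slot's end, 55 mm below the grip's centre. Axes as the grip. The pocket is 12 mm wide (6 either side of this point; its +y side continues the slot's end wall); its roof is 4 mm above this point and 12 mm above the slot's roof. The pin, at the slot's end wall, is 2 mm to the +y of this point.
- bar_mid (a point): Middle of the draining stand's upper rail, in the rails' front plane (x = 0), 140 mm above the table. Axes: z up, y along the rail, -x out of the front. A black clip on the rail holds the pin, its centre at this height, but up to 18 mm either side of here along y, different each time and not reported: find it by eye or feel. The clip itself cannot be pushed along.
- stand: Fixed draining stand, origin on the table below the rail's middle, same axes. Steel pin along -x: 8 mm thick, free from the clip's face (x = 0) to its 20 mm head (x = -14 to -19 mm); the strap goes between. Pin yields along y 1 mm per 4 N, rigid in z; over 15 N between basket and stand is too much. Rail, posts (y = +-90) reach 160 mm up; lower rail at 62 mm, front at x = 0; tray and feet under 13 mm.
- beaker: White beaker, 56 mm wide, 69 mm high, beside the stand on its -y side; origin at the centre of its underside. Bystander.
- red_bottle: White bottle with a red cap, 50 mm wide, 100 mm high, behind the stand; origin at the centre of its underside. Bystander.
- tube_rack_1: Orange tube rack, 62 x 105 x 42 mm, behind and to the left of the stand; origin at the centre of its underside. Bystander.
Things that resemble listed ones, but are neither listed nor needed, are in the scene too. What is shaped like the part that bears basket_grip but pink or yellow is not meant.

How it is judged:
By the outcome, as a careful person would: the job done as asked, in the order asked, and still so for the second after the job is handed in, with the robot touching nothing.
It also fails if it takes over 48 s, if anything falls off the work surface, if the arm or the gripper's body presses on something with over 40 N, if the wrist force passes 120 N, or if a joint passes its speed limit or range.

### The arm

A 6-joint arm with a two-finger parallel gripper is mounted at the origin on a cart in front of the work surface, level with it; the furniture and walls round the work are solid. World frame = base frame: x ahead of the robot, y to its left, z up, the work surface at z = 0. Lengths are in m, angles in rad, forces in N, time in s.
With the tool pointing down it reaches from about 0.35 to 0.85 m from the base axis. Payload 8.1 kg.
Tool frame: the origin (TCP) lies at the very end of the fingers, on their centre line; the grasp point (between the pads) lies 19 mm behind it; y points along the fingers, x is the direction in which the jaws open and shut, and the axes are right-handed (so a half turn about y gives the same grasp; the last joint's range is limited). The gripper opens to 93 mm and grips with 3 to 60 N. Pads are 15 mm wide; open, the fingers measure 128 mm over their backs; the gripper's body (75 mm by 188 mm) begins 65 mm behind the grasp point.
Start: joints at [1.265, 0.13, 1.488, -0, 1.523, -0.085], TCP at [0.131, 0.585, 0.219] pointing down, gripper open.
Joint ranges: [-2.96, 2.96], [-0.89, 2.26], [0.02, 2.5], [-1.34, 4.48], [0, 2.73], [-2.66, 2.66]. Speed limits (rad/s): [2.39, 2.39, 2.79, 3.14, 3.14, 3.14].

### API

Orientations are given as a unit quaternion [w, x, y, z].
In Python, from rig import arm gives the robot as it stands.
- The arm moves only by the shell command python3 -m crank 'ROWS'. ROWS is JSON, a list of rows, each a list of 5 numbers: the shift along the tool's x, y, z in mm, then the turn about the tool's y in degrees, then the opening, from 0 (shut) to 1 (fully open). A call has 1 to 12 rows; each row is the pose to reach, as a shift and turn from the pose commanded when the call began, along the tool's axes at that moment; what a row does not reach only later rows make up. A row lasts 1/12 s, in which the tool goes at most 41.7 mm and 7.16 degrees, less where a joint would pass 70% of its speed; a pose out of reach is approached as far as the arm can. A call with a gripper value outside its range is refused whole. The fingers move at their own pace and stop on an object; the grip force is fixed at half the most. Time passes only in rows, so rows that repeat a pose let the fingers close. It gives the time, the measured TCP pose, the force and the opening at its end, in the units of the state.
- arm.get_obs(): the state, without advancing time (a new reading comes with each control period).
- arm.get_image(name): name is "side" or "top" or "wrist"; returns (picture, depth): 400x640x3 uint8, red, green, blue; 400x640 float32, m along the optical axis (not along the pixel's ray), 0 where there is no reading.
- arm.camera_model(name): a dict with "vertical_fov" (degrees; the focal length in pixels is half the picture's height over the tangent of half this angle, whatever the lens; pixels are square), "cx", "cy" (the principal point, pixels), "extrinsics" (4x4, takes a point from world to camera coordinates); the wrist camera has in their place "tool_from_camera" (4x4, takes a point from camera to tool coordinates, whose origin is the TCP and whose axes are the tool frame's). Camera axes: x right, y down, z forward; pixel columns grow to the right and rows downward; lengths in m; the calibration is good to about 2 mm. The wrist camera is an equidistant fisheye: a pixel r from the principal point sees the ray r / f radians off the axis. A picture is of the moment at which its call begins: read the wrist's pose just before it. camera_model takes no time and is no camera call.
- arm.close_job(): hands the job in, once; it reports no verdict.
The state is a dict: "time_s": time; "qpos": joint angles; "joint_vel": joint speeds; "tau": joint torques, N m; "eef_pos": TCP position; "ee_rot": TCP orientation; "ft_force": force on the tool from outside, world axes, zero at the start; "moment": the same for the moment, N m; "gripper_width": finger opening in m.
Only numpy, scipy, OpenCV 4.12 (cv2) and the standard library are available. Lean on these libraries where they do the work, as an engineer would, in place of code of your own. Each camera call takes 0.05 s, during which the arm holds its last target.

## Working session

There is one attempt and no reset: what is moved stays moved. The work goes in short steps, Python scripts to look and compute and a shell command to move; the robot and the scene stay as the last step left them, time stands still between calls to the robot, and variables do not carry over. Pictures are saved under pics/ and viewed, and the job is handed in when it is done.

```bash
ls; mkdir -p pics; python3 - <<'E'
from rig import arm
import cv2,numpy as np
np.set_printoptions(precision=4,suppress=True)
o=arm.get_obs();print(o)
for n in ["side","top","wrist"]:
    p,d=arm.get_image(n);cv2.imwrite(f"pics/{n}0.png",p[:,:,::-1]);np.savez(f"pics/{n}0.npz",p=p,d=d)
    print(n,arm.camera_model(n))
E
```

```text
pics
{'time_s': 0.0, 'qpos': array([ 1.2646,  0.1311,  1.4893, -0.    ,  1.523 , -0.0854]), 'joint_vel': array([ 0.0013,  0.0014, -0.0019, -0.0001,  0.0001,  0.0013]), 'tau': array([ -0.0005, -55.9858, -49.1754,   0.0769,   0.0355,  -0.0002]), 'eef_pos': array([0.1312, 0.5849, 0.2176]), 'ee_rot': array([-0.5517,  0.5524,  0.4414, -0.4424]), 'ft_force': array([-0.4596, -0.0306,  0.3456]), 'moment': array([ 0.0378,  0.0155, -0.0174]), 'gripper_width': 0.0927677345966198}
side {'vertical_fov': 56.647113668677356, 'cx': 318.5027345067773, 'cy': 204.00446135148746, 'extrinsics': array([[ 0.9841, -0.1769,  0.0169, -0.5588],
       [-0.1076, -0.6689, -0.7355,  0.1968],
       [ 0.1415,  0.722 , -0.6773,  1.1402],
       [ 0.    ,  0.    ,  0.    ,  1.    ]])}
top {'vertical_fov': 48.29878186710482, 'cx': 323.4227511903216, 'cy': 199.28534143590187, 'extrinsics': array([[ 0.0135, -0.9999,  0.0063,  0.0324],
       [-0.9881, -0.0143, -0.153 ,  0.5919],
       [ 0.1531, -0.0042, -0.9882,  1.6034],
       [ 0.    ,  0.    ,  0.    ,  1.    ]])}
wrist {'vertical_fov': 65.70646984690485, 'cx': 318.449991069533, 'cy': 197.43438639260683, 'tool_from_camera': array([[ 1.    ,  0.001 ,  0.002 , -0.0013],
       [-0.0017, -0.2464,  0.9692, -0.1662],
       [ 0.0014, -0.9692, -0.2464,  0.0678],
       [ 0.    ,  0.    ,  0.    ,  1.    ]])}
```

View pics/side0.png

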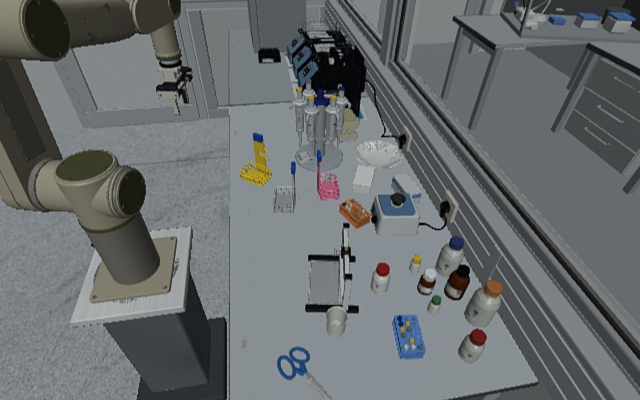

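View pics/top0.png

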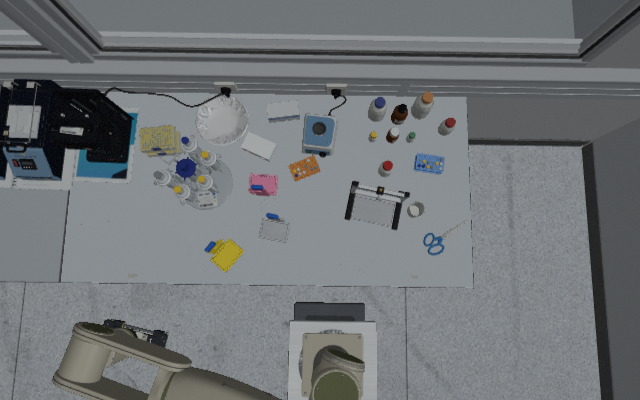

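View pics/wrist0.png

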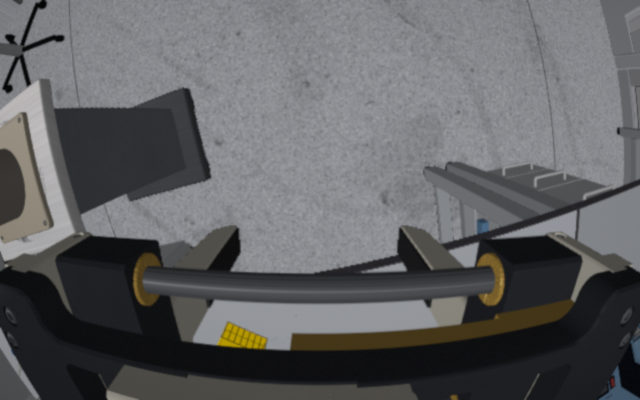

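The side picture shows three wire baskets: grey at about (285,185), pink at (325,180) and yellow at (257,160). In the top picture their grips are at (273,217), (258,188) and (211,247). The grey one fits, since pink and yellow are excluded. The stand is at (377,205) in top, with its black clip near (380,190). I'll confirm with enlarged crops.

```bash
cat > h.py <<'E'
from rig import arm
import cv2,numpy as np
from scipy.spatial.transform import Rotation as R
np.set_printoptions(precision=4,suppress=True)
def K(n):
    m=arm.camera_model(n);f=200/np.tan(np.radians(m["vertical_fov"])/2);return m,f
def pt(n,u,v,d):
    m,f=K(n);E=m["extrinsics"];c=np.array([(u-m["cx"])/f,(v-m["cy"])/f,1]);c=c*np.asarray(d)
    return E[:3,:3].T@(c-E[:3,3])
def onz(n,u,v,z):
    m,f=K(n);E=m["extrinsics"];C=-E[:3,:3].T@E[:3,3];r=E[:3,:3].T@np.array([(u-m["cx"])/f,(v-m["cy"])/f,1])
    return C+r*(z-C[2])/r[2]
def proj(n,P):
    m,f=K(n);E=m["extrinsics"];c=E[:3,:3]@np.asarray(P)+E[:3,3];return np.array([f*c[0]/c[2]+m["cx"],f*c[1]/c[2]+m["cy"]])
def cloud(n,d):
    m,f=K(n);E=m["extrinsics"];v,u=np.mgrid[0:400,0:640]
    c=np.stack([(u-m["cx"])/f*d,(v-m["cy"])/f*d,d],-1);return (c-E[:3,3])@E[:3,:3]
E
python3 - <<'E'
from h import *
a=cv2.imread("pics/top0.png");s=cv2.imread("pics/side0.png")
A=cv2.resize(a[170:260,200:300],None,fx=4,fy=4,interpolation=cv2.INTER_NEAREST)
B=cv2.resize(s[120:220,230:350],None,fx=3.3,fy=3.6,interpolation=cv2.INTER_NEAREST)
cv2.imwrite("pics/c1.png",np.hstack([A,B[:360]])[:, :800])
C=cv2.resize(a[170:240,335:435],None,fx=4,fy=4,interpolation=cv2.INTER_NEAREST)
D=cv2.resize(s[215:335,295:395],None,fx=4,fy=4,interpolation=cv2.INTER_NEAREST)
C=np.vstack([C,np.zeros((200,400,3),np.uint8)]);cv2.imwrite("pics/c2.png",np.hstack([C,D]))
for n,roi in (("top",(205,225,262,285)),("side",(155,215,270,300))):
    z=np.load(f"pics/{n}0.npz");p=z["p"];W=cloud(n,z["d"])
    hsv=cv2.cvtColor(p,cv2.COLOR_RGB2HSV)
    m=cv2.inRange(hsv,(105,120,40),(125,255,255))>0
    r=np.zeros_like(m);r[roi[0]:roi[1],roi[2]:roi[3]]=1;m&=r
    v,u=np.nonzero(m);print(n,m.sum(),u.min(),u.max(),v.min(),v.max(),u.mean(),v.mean());print(W[m].mean(0),W[m].min(0),W[m].max(0))
E
```

```text
top 47 266 277 213 218 271.8510638297872 215.5744680851064
[0.5125 0.2143 0.1794] [0.5047 0.1966 0.1722] [0.5216 0.2341 0.1888]
side 49 291 294 162 174 292.57142857142856 167.87755102040816
[0.5131 0.2025 0.1727] [0.5064 0.1889 0.1541] [0.5215 0.2293 0.1811]
```

View pics/c1.png

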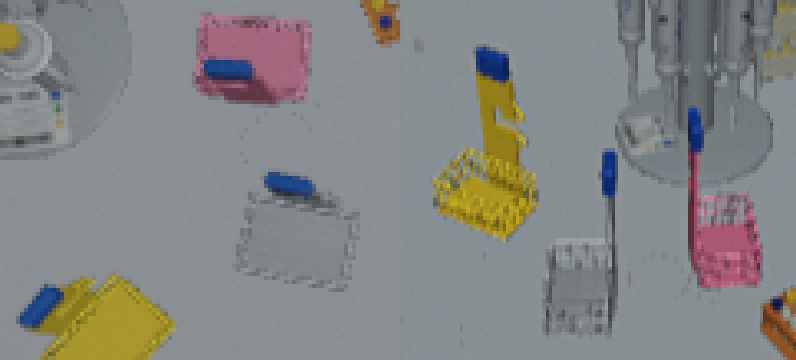

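View pics/c2.png

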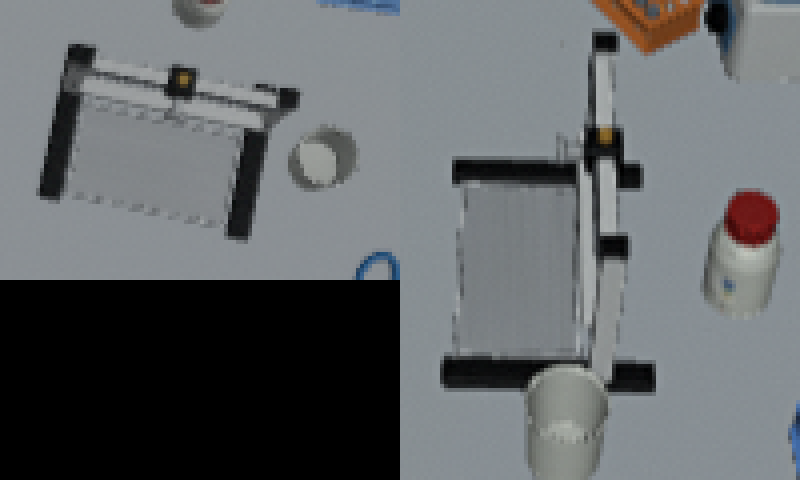

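```bash
python3 - <<'E'
from h import *
z=np.load("pics/top0.npz");p=z["p"];W=cloud("top",z["d"])
r=np.zeros((400,640),bool);r[178:235,340:415]=1
def rect(m,name):
    P=W[m][:,:2].astype(np.float32);q=cv2.minAreaRect(P*1000);print(name,m.sum(),q,W[m][:,2].mean());
m=r&(W[...,2]>.13)&(W[...,2]<.175);rect(m,"rail")
pts=W[m];c=pts[:,:2].mean(0);u,s,vt=np.linalg.svd(pts[:,:2]-c);print("dir",np.degrees(np.arctan2(vt[0][1],vt[0][0])))
hsv=cv2.cvtColor(p,cv2.COLOR_RGB2HSV)
mo=r&(cv2.inRange(hsv,(10,120,100),(30,255,255))>0);v,u=np.nonzero(mo);print("orange",u.mean(),v.mean(),mo.sum(),W[mo].mean(0))
r2=np.zeros((400,640),bool);r2[205:250,250:300]=1
mb=r2&(W[...,2]>.03)&(W[...,2]<.06);rect(mb,"basket rim")
mb=r2&(W[...,2]>.008)&(W[...,2]<.06);rect(mb,"basket all")
mb=r2&(W[...,2]>.16)&(W[...,2]<.20);rect(mb,"grip")
for nm,uv in dict(fl=(259,237),fr=(286.5,242.5),bl=(262,219),br=(289,223)).items(): print(nm,onz("top",*uv,.042))
for nm,uv in dict(gl=(266.3,215),gr=(278.3,217.2)).items(): print(nm,onz("top",*uv,.18))
# side view stand
zs=np.load("pics/side0.npz");ps=zs["p"];Ws=cloud("side",zs["d"])
hs=cv2.cvtColor(ps,cv2.COLOR_RGB2HSV)
rs=np.zeros((400,640),bool);rs[240:260,340:352]=1
mo=rs&(cv2.inRange(hs,(10,120,100),(30,255,255))>0);v,u=np.nonzero(mo);print("orange side",u.mean(),v.mean(),mo.sum(),Ws[mo].mean(0))
for uv in ((335.5,250),(335.5,253),(335.5,256)): print(uv,onz("side",*uv,.14), zs["d"][int(uv[1]),int(uv[0])])
E
```

```text
rail 331 ((600.6444091796875, -155.10940551757812), (196.89407348632812, 46.285400390625), 77.75199890136719) 0.14962464240100165
dir 78.81956661447013
orange 380.5 189.5 4 [ 0.6104 -0.1551  0.1614]
basket rim 94 ((475.95867919921875, 221.81715393066406), (99.70572662353516, 70.53607177734375), 80.12354278564453) 0.04277612661754256
basket all 234 ((491.47747802734375, 221.8614501953125), (166.17266845703125, 183.17648315429688), 2.2090113162994385) 0.024638319679149045
grip 55 ((512.5628051757812, 214.93173217773438), (38.992332458496094, 14.405688285827637), 79.9832534790039) 0.17815186277759015
fl [0.4491 0.2741 0.042 ]
fr [0.4304 0.1732 0.042 ]
bl [0.5153 0.2654 0.042 ]
br [0.5019 0.1659 0.042 ]
gl [0.5141 0.233  0.18  ]
gr [0.5073 0.1924 0.18  ]
orange side 346.125 248.125 8 [ 0.6125 -0.1589  0.1601]
(335.5, 250) [ 0.5872 -0.1441  0.14  ] 1.012973
(335.5, 253) [ 0.585  -0.1546  0.14  ] 1.0110952
(335.5, 256) [ 0.5828 -0.1649  0.14  ] 1.0131887
```

```bash
cat >> h.py <<'E'
def rot(q): return R.from_quat([q[1],q[2],q[3],q[0]]).as_matrix()
def plan(P,xdir_deg):
    "shift (tool mm) and turn deg about tool y to reach TCP P with tool x along world angle xdir_deg or +180"
    o=arm.get_obs();M=rot(o["ee_rot"]);print("t",o["time_s"],"tcp",o["eef_pos"],"w",o["gripper_width"],"F",o["ft_force"],"q",o["qpos"]);print(M)
    print("shift",(M.T@(np.array(P)-o["eef_pos"]))*1000)
    cur=np.degrees(np.arctan2(M[1,0],M[0,0]));s=-1 if M[2,1]<0 else 1
    for k in (0,180):
        d=(xdir_deg+k-cur+180)%360-180;print("turn opt",s*d)
E
python3 - <<'E'
from h import *
plan([.512,.2145,.25],-10)
E
```

```text
t 0.15 tcp [0.1312 0.585  0.2179] w 0.09314083297819573 F [ 0.6014  0.7969 -0.3009] q [ 1.2646  0.131   1.489   0.      1.523  -0.0854]
[[ 0.219  -0.0004 -0.9757]
 [ 0.9757 -0.0013  0.219 ]
 [-0.0014 -1.      0.0001]]
shift [-278.2104  -31.8358 -452.6561]
turn opt 87.35097913717806
turn opt -92.64902086282194
```

```bash
python3 -m crank '[[-27,-17,-25.7,3.5,1],[-54,-34,-51,7.5,1],[-81,-52,-77,11,1],[-108,-52,-103,15,1],[-135,-52,-128,19,1],[-163,-52,-154,23,1],[-190,-52,-180,27,1],[-217,-52,-205,31,1],[-244,-52,-231,35,1],[-271,-52,-257,39,1],[-298,-52,-282,42,1],[-325,-52,-308,45,1]]'
python3 - <<'E'
from h import *
plan([.59,-.185,.27],-11.5)
E
```

```text
time_s: 1.15
eef_pos: [0.361, 0.1992, 0.2706]
ee_rot: [0.679, -0.679, -0.196, 0.196]
ft_force: [-0.1, 0.7, 0.4]
gripper_width: 0.0928
t 1.15 tcp [0.361  0.1992 0.2706] w 0.09278672295691097 F [-0.1331  0.7414  0.3896] q [ 0.3797 -0.4117  1.8866  0.0001  1.6665 -0.1825]
[[ 0.8461  0.0002 -0.533 ]
 [ 0.533   0.0002  0.8461]
 [ 0.0003 -1.      0.    ]]
shift [ -11.0547    0.5604 -447.1303]
turn opt 43.70923666075265
turn opt -136.29076333924735
```

```bash
python3 -m crank '[[-1,0,-38,4,1],[-2,0,-76,8,1],[-3,0,-114,12,1],[-4,0,-152,16,1],[-5,0,-190,20,1],[-6,0,-228,24,1],[-7,0,-266,28,1],[-8,0,-304,32,1],[-9,0,-342,36,1],[-10,0,-380,40,1],[-11,0,-418,43.7,1],[-11,0,-447,43.7,1]]'
python3 -m crank '[[0,0,0,0,1],[0,0,0,0,1]]'
python3 - <<'E'
from h import *
o=arm.get_obs();p,d=arm.get_image("wrist");cv2.imwrite("pics/w1.png",p[:,:,::-1]);np.savez("pics/w1.npz",p=p,d=d,pos=o["eef_pos"],q=o["ee_rot"])
print(o["eef_pos"],o["joint_vel"]);print(rot(o["ee_rot"]))
E
```

```text
time_s: 2.15
eef_pos: [0.5912, -0.1854, 0.2698]
ee_rot: [-0.703, 0.704, -0.072, 0.072]
ft_force: [0.6, 0.1, 1.1]
gripper_width: 0.0932
time_s: 2.32
eef_pos: [0.5905, -0.1839, 0.2691]
ee_rot: [0.704, -0.703, 0.071, -0.07]
ft_force: [1.2, 0.1, -0.5]
gripper_width: 0.0929
[ 0.5905 -0.1839  0.2691] [ 0.0338 -0.0494  0.0319  0.0093  0.0045  0.008 ]
[[ 0.98   -0.0023  0.1989]
 [-0.1988  0.001   0.98  ]
 [-0.0024 -1.      0.0005]]
```

View pics/w1.png

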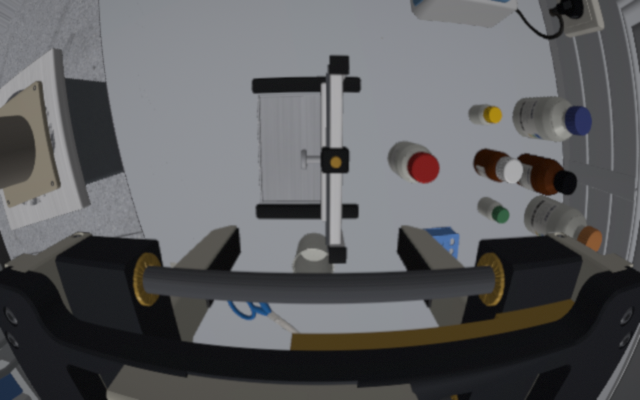

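The wrist view shows the clip at about (335,160). The pin runs left from it to its head at (304,158). The rail runs from (340,63) to (337,255). Next I'll cast these to points.

```bash
cat >> h.py <<'E'
def wpt(uv,pos,q,z=None,d=None):
    m,f=K("wrist");T=m["tool_from_camera"];uv=np.atleast_2d(uv).astype(float)
    D=uv-[m["cx"],m["cy"]];r=np.hypot(D[:,0],D[:,1])+1e-9;th=r/f
    ray=np.c_[D/r[:,None]*np.sin(th)[:,None],np.cos(th)]
    M=rot(q);C=pos+M@T[:3,3];rw=ray@(M@T[:3,:3]).T
    if z is not None: return C+rw*((z-C[2])/rw[:,2])[:,None]
    return C+rw*(np.atleast_1d(d)/ray[:,2])[:,None]
E
python3 - <<'E'
from h import *
Z=np.load("pics/w1.npz");p=Z["p"];pos,q=Z["pos"],Z["q"]
cv2.imwrite("pics/w1c.png",cv2.resize(p[40:270,240:370,::-1],None,fx=4,fy=2.6,interpolation=cv2.INTER_CUBIC))
cv2.imwrite("pics/w1d.png",cv2.resize(p[130:190,280:370,::-1],None,fx=8,fy=8,interpolation=cv2.INTER_CUBIC))
v,u=np.mgrid[0:400,0:640]
W=wpt(np.c_[u.ravel(),v.ravel()],pos,q,d=Z["d"].ravel()).reshape(400,640,3)
r=np.zeros((400,640),bool);r[50:262,290:365]=1
m=r&(W[...,2]>.145)&(W[...,2]<.175)
P=W[m];print(m.sum(),P[:,2].mean(),cv2.minAreaRect((P[:,:2]*1000).astype(np.float32)))
hsv=cv2.cvtColor(p,cv2.COLOR_RGB2HSV)
mo=r&(cv2.inRange(hsv,(8,120,90),(30,255,255))>0);vv,uu=np.nonzero(mo);print("orange",uu.mean(),vv.mean(),W[mo].mean(0))
m2=r&(W[...,2]>.12)&(W[...,2]<.155)&(u<325);vv,uu=np.nonzero(m2);print("pin px",m2.sum(),uu.min(),uu.max(),vv.min(),vv.max());print(W[m2][:40])
E
```

```text
3306 0.15093111444920948 ((601.4971313476562, -156.46023559570312), (195.3341064453125, 43.95940017700195), 78.48268127441406)
orange 335.4111111111111 162.07777777777778 [ 0.6111 -0.1571  0.1635]
pin px 338 301 324 146 173
[[ 0.6039 -0.1437  0.1321]
 [ 0.6008 -0.1442  0.1309]
 [ 0.6018 -0.1443  0.1319]
 [ 0.6028 -0.1438  0.1409]
 [ 0.6037 -0.1436  0.1455]
 [ 0.6008 -0.1442  0.1431]
 [ 0.6017 -0.1444  0.142 ]
 [ 0.6027 -0.1439  0.15  ]
 [ 0.6036 -0.1439  0.1523]
 [ 0.6006 -0.1452  0.1423]
 [ 0.6015 -0.1452  0.1435]
 [ 0.6025 -0.1448  0.15  ]
 [ 0.6034 -0.1447  0.1529]
 [ 0.5828 -0.1425  0.1422]
 [ 0.5836 -0.1428  0.1405]
 [ 0.5847 -0.1428  0.1433]
 [ 0.5856 -0.143   0.1433]
 [ 0.5863 -0.1435  0.1397]
 [ 0.6005 -0.1454  0.1503]
 [ 0.6014 -0.1454  0.1517]
 [ 0.6023 -0.1455  0.1522]
 [ 0.6032 -0.1457  0.1524]
 [ 0.5818 -0.1431  0.1438]
 [ 0.5827 -0.1433  0.1441]
 [ 0.5836 -0.1435  0.1444]
 [ 0.5845 -0.1437  0.1442]
 [ 0.5855 -0.1438  0.1448]
 [ 0.5864 -0.144   0.1446]
 [ 0.6003 -0.1461  0.1524]
 [ 0.6012 -0.1463  0.1515]
 [ 0.6021 -0.1465  0.1512]
 [ 0.603  -0.1465  0.1532]
 [ 0.5817 -0.1438  0.1462]
 [ 0.5828 -0.1439  0.1481]
 [ 0.5835 -0.1443  0.1457]
 [ 0.5845 -0.1444  0.1462]
 [ 0.5854 -0.1446  0.1459]
 [ 0.5991 -0.148   0.1405]
 [ 0.6001 -0.1471  0.1511]
 [ 0.601  -0.1472  0.1515]]
```

View pics/w1c.png

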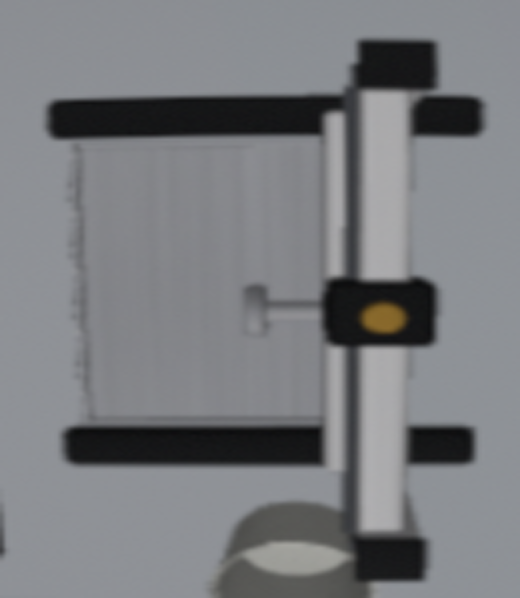

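View pics/w1d.png

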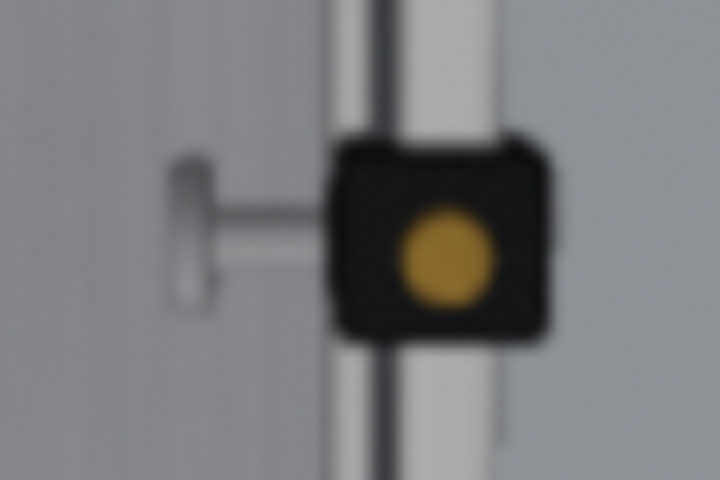

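```bash
python3 - <<'E'
from h import *
Z=np.load("pics/w1.npz");pos,q=Z["pos"],Z["q"]
P=wpt([(301,159.4),(306.5,159.3),(321.2,159.2)],pos,q,z=.14);print(P, np.linalg.norm(P[2]-P[0]),np.linalg.norm(P[2]-P[1]))
S=wpt([(313,155.4),(313,163.1)],pos,q,z=.14);print(S,np.linalg.norm(S[0]-S[1]))
# rail ends, top outer edges z=.16: near back-left line of the upper rail
A=wpt([(331.0,72),(330.0,245)],pos,q,z=.16);d=A[0]-A[1];print("rail dir",np.degrees(np.arctan2(d[1],d[0])),A)
A=wpt([(342,75),(341.6,244)],pos,q,z=.16);d=A[0]-A[1];print("rail back dir",np.degrees(np.arctan2(d[1],d[0])),A)
A=wpt([(339.5,63),(338,254)],pos,q,z=.16);d=A[0]-A[1];print("end caps dir",np.degrees(np.arctan2(d[1],d[0])),np.linalg.norm(d))
d=P[2]-P[0];print("pin dir",np.degrees(np.arctan2(d[1],d[0])))
s=np.load("pics/w1.npz")["p"]
# line-fit on white rail edges
g=cv2.cvtColor(s,cv2.COLOR_RGB2GRAY);
L=[];Rr=[]
for v in list(range(80,145,5))+list(range(178,235,5)):
    row=g[v,325:352].astype(int);dd=np.diff(row);L.append((325+np.argmax(dd[:12])+.5,v));Rr.append((325+10+np.argmin(dd[10:])+.5,v))
for n,l in(("L",L),("R",Rr)):
    Q=wpt(l,pos,q,z=.16);k=np.polyfit(Q[:,1],Q[:,0],1);print(n,"yaw",-np.degrees(np.arctan(k[0])),np.std(Q[:,0]-np.polyval(k,Q[:,1])),"x at y=-.155:",np.polyval(k,-.155))
E
```

```text
[[ 0.5798 -0.1514  0.14  ]
 [ 0.585  -0.1523  0.14  ]
 [ 0.5988 -0.155   0.14  ]] 0.01937971994715018 0.014094583611485537
[[ 0.5918 -0.1499  0.14  ]
 [ 0.5904 -0.1572  0.14  ]] 0.0074558452018161645
rail dir 78.65292766582044 [[ 0.623  -0.0777  0.16  ]
 [ 0.5914 -0.2351  0.16  ]]
rail back dir 79.20137507713392 [[ 0.6319 -0.0822  0.16  ]
 [ 0.6025 -0.2363  0.16  ]]
end caps dir 78.78974166557552 0.17846405938457935
pin dir -10.911634503409049
L yaw -11.0594176169221 6.249011847513123e-05 x at y=-.155: 0.6063501893096755
R yaw -11.298821158176278 0.0006277548061488764 x at y=-.155: 0.616823850116045
```

The measured pin is 19.4 mm long to its head front and 14.1 mm to the head back, against 19 and 14 given, so the view is consistent. The stand yaw is about -11.1°. Next I'll move over the grey basket.

```bash
python3 - <<'E'
from h import *
print("pink grip",onz("top",252,187,.18),onz("top",263,188,.18))
plan([.512,.190,.265],-10)
E
```

```text
pink grip [0.6093 0.2848 0.18  ] [0.6064 0.2473 0.18  ]
t 2.3667 tcp [ 0.5903 -0.1828  0.2697] w 0.09284139284965794 F [-0.1496  0.3548  0.6144] q [-0.3834  0.1655  1.3574  0.0003  1.6206 -0.1845]
[[ 0.9803 -0.0017  0.1976]
 [-0.1976  0.001   0.9803]
 [-0.0018 -1.      0.0006]]
shift [-150.3718    5.165   349.9432]
turn opt -1.3942163138280819
turn opt 178.6057836861719
```

```bash
python3 -m crank '[[-15,0,35,0,0.6],[-30,0,70,0,0.6],[-45,0,105,0,0.6],[-60,0,140,0,0.6],[-75,0,175,0,0.6],[-90,0,210,0,0.6],[-105,2,245,0,0.6],[-120,3,280,-0.5,0.6],[-135,4,315,-1,0.6],[-150,5,350,-1.4,0.6],[-150,5,350,-1.4,0.6],[-150,5,350,-1.4,0.6]]'
python3 - <<'E'
from h import *
o=arm.get_obs();p,d=arm.get_image("wrist");cv2.imwrite("pics/w2.png",p[:,:,::-1]);np.savez("pics/w2.npz",p=p,d=d,pos=o["eef_pos"],q=o["ee_rot"])
print(o["eef_pos"],o["joint_vel"],o["gripper_width"]);print(rot(o["ee_rot"]))
E
```

```text
time_s: 3.37
eef_pos: [0.5107, 0.1927, 0.266]
ee_rot: [0.705, -0.704, 0.059, -0.059]
ft_force: [0.9, -0.7, 0.4]
gripper_width: 0.0556
[0.5107 0.1927 0.266 ] [-0.0607  0.0047 -0.0039 -0.0164 -0.0003 -0.0191] 0.05557941945332897
[[ 0.9859  0.0004  0.1673]
 [-0.1673  0.0003  0.9859]
 [ 0.0003 -1.      0.0004]]
```

View pics/w2.png

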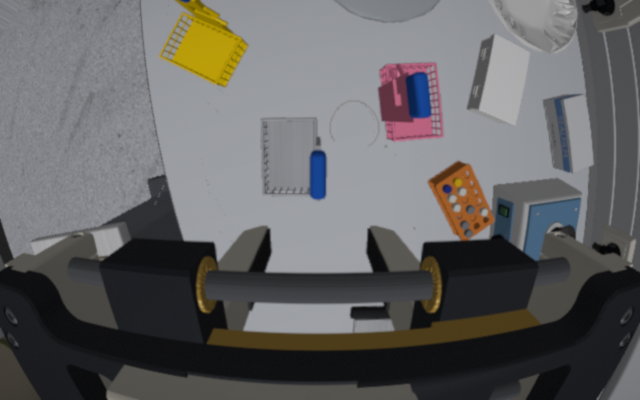

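The grey basket is at (290,155) and its blue grip at (318,174), lying between the jaw directions. I'll measure it.

```bash
python3 - <<'E'
from h import *
Z=np.load("pics/w2.npz");p=Z["p"];pos,q=Z["pos"],Z["q"]
hsv=cv2.cvtColor(p,cv2.COLOR_RGB2HSV);m=(cv2.inRange(hsv,(105,120,30),(125,255,255))>0);r=np.zeros_like(m);r[135:210,300:335]=1;m&=r
v,u=np.nonzero(m);print(u.min(),u.max(),v.min(),v.max())
for lo,hi in ((.172,.19),(.0,.3)):
  W=wpt(np.c_[u,v],pos,q,d=Z["d"][m]);s=(W[:,2]>lo)&(W[:,2]<hi);print(W[s].mean(0),cv2.minAreaRect((W[s][:,:2]*1000).astype(np.float32)))
Q=wpt(np.c_[u,v],pos,q,z=.18);print(cv2.minAreaRect((Q[:,:2]*1000).astype(np.float32)))
cv2.imwrite("pics/w2c.png",cv2.resize(p[110:210,250:340,::-1],None,fx=6,fy=6,interpolation=cv2.INTER_CUBIC))
plan([.512,.2145,.146],-10)
E
```

```text
310 325 151 198
[0.5137 0.2144 0.1795] ((513.6759033203125, 213.88671875), (38.72241973876953, 12.522401809692383), 80.11436462402344)
[0.5138 0.2147 0.1793] ((513.6759033203125, 213.88671875), (38.72241973876953, 12.522401809692383), 80.11436462402344)
((513.8204956054688, 214.7254638671875), (39.55089569091797, 12.406997680664062), 80.13095092773438)
t 3.4167 tcp [0.5114 0.1912 0.266 ] w 0.055630657502763164 F [ 0.7079 -1.0652  0.4884] q [ 0.2641 -0.0318  1.57   -0.0003  1.6029  0.4344]
[[ 0.9855  0.0006  0.1695]
 [-0.1695 -0.0001  0.9855]
 [ 0.0006 -1.     -0.    ]]
shift [ -3.4159 120.0177  23.0871]
turn opt 0.24140787683992926
turn opt -179.75859212316004
```

View pics/w2c.png

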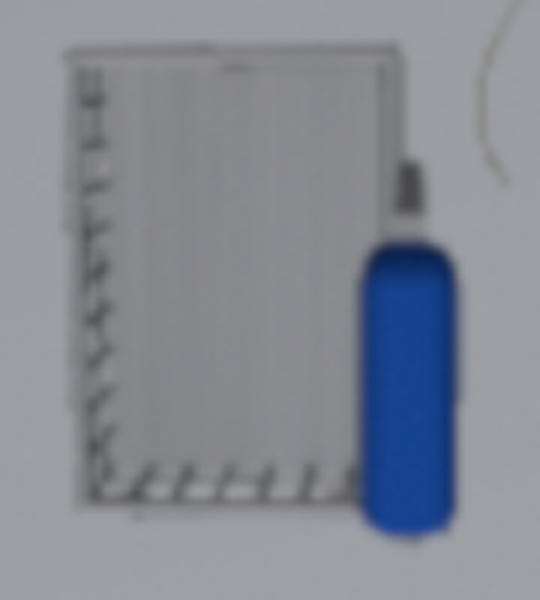

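```bash
python3 -m crank '[[-1,0,12,0,0.6],[-1.5,10,23.5,0,0.6],[-1.5,40,23.5,0,0.6],[-1.5,70,23.5,0,0.6],[-1.5,95,23.5,0,0.6],[-1.5,110,23.5,0,0.6],[-1.5,120,23.5,0,0.6],[-1.5,120,23.5,0,0.6],[-1.5,120,23.5,0,0.6],[-1.5,120,23.5,0,0.6]]'
python3 - <<'E'
from h import *
plan([.5137,.2146,.146],-10)
E
```

```text
time_s: 4.25
eef_pos: [0.516, 0.2136, 0.147]
ee_rot: [0.705, -0.704, 0.061, -0.062]
ft_force: [-0.4, 0.3, 1.5]
gripper_width: 0.0558
t 4.25 tcp [0.516  0.2136 0.147 ] w 0.05578290062893415 F [-0.3641  0.2892  1.5328] q [0.3007 0.0614 1.6938 0.0001 1.3843 0.4748]
[[ 0.9849  0.002   0.1733]
 [-0.1733  0.0007  0.9849]
 [ 0.0018 -1.      0.001 ]]
shift [-2.4573  1.0298  0.541 ]
turn opt 0.02219904283342089
turn opt -179.97780095716655
```

```bash
python3 -m crank '[[-2,1,0.5,0,0.6],[-2,1,0.5,0,0.6],[-2,1,0.5,0,0],[-2,1,0.5,0,0],[-2,1,0.5,0,0],[-2,1,0.5,0,0],[-2,1,0.5,0,0],[-2,1,0.5,0,0],[-2,1,0.5,0,0],[-2,1,0.5,0,0]]'
python3 - <<'E'
from h import *
plan([.5137,.2146,.146],-10)
for i in range(3):
    p,d=arm.get_image("wrist");o=arm.get_obs();print(o["eef_pos"],o["ft_force"],o["gripper_width"])
cv2.imwrite("pics/w3.png",p[:,:,::-1])
E
```

```text
time_s: 5.08
eef_pos: [0.5131, 0.2142, 0.1445]
ee_rot: [-0.704, 0.704, -0.061, 0.061]
ft_force: [0.3, -0.3, -2.0]
gripper_width: 0.0137
t 5.0833 tcp [0.5131 0.2142 0.1445] w 0.013730517385438238 F [ 0.3332 -0.3377 -1.98  ] q [ 0.3034  0.0591  1.701  -0.      1.3817  0.477 ]
[[ 0.985  -0.0002  0.1728]
 [-0.1728 -0.0001  0.985 ]
 [-0.0002 -1.     -0.0001]]
shift [ 0.5511 -1.5145  0.4693]
turn opt 0.04879302076628278
turn opt -179.9512069792337
[0.5131 0.2142 0.1444] [ 0.6027  0.0538 -0.2613] 0.013654563767016131
[0.5131 0.2142 0.1445] [ 1.1374  0.4854 -1.7733] 0.013808389599609644
[0.5131 0.2142 0.1445] [ 0.8913  0.4885 -1.0475] 0.013977064303472045
```

View pics/w3.png

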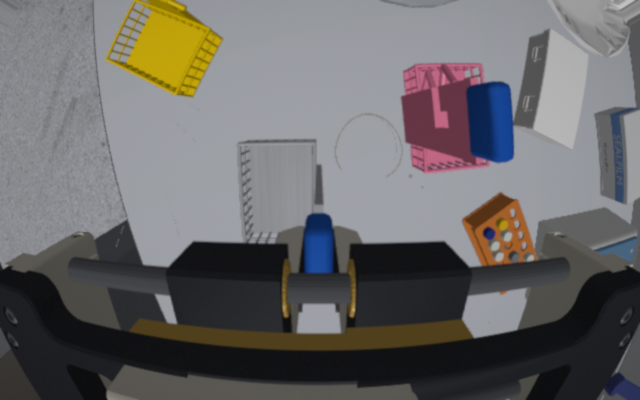

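The grey basket is gripped: the opening is 13.9 mm against a 14 mm grip. I'll lift it and carry it to a point in front of the rail, on the +y side of the pin.

```bash
python3 -m crank '[[0,-5,0,0,0],[0,-15,0,0,0],[0,-30,0,0,0],[0,-45,0,0,0],[2,-55,-6,0,0],[9,-58,-25,0,0],[18,-58,-50,0.3,0],[27,-58,-77,0.5,0],[37,-58,-104,0.8,0],[47,-58,-131,1,0],[56,-58,-158,1.1,0],[66,-58,-185,1.1,0]]'
python3 -m crank '[[9,0,-27,0,0],[19,2,-54,0,0],[27,5,-77,0,0],[33,9,-93,0,0],[36,13,-102,0,0],[36,13,-103,0,0],[36,13,-103,0,0],[36,13,-103,0,0],[36,13,-103,0,0]]'
python3 - <<'E'
from h import *
plan([.5642,-.087,.189],-11.1)
for n in("side","wrist"):
    o=arm.get_obs();p,d=arm.get_image(n);cv2.imwrite(f"pics/{n}4.png",p[:,:,::-1]);np.savez(f"pics/{n}4.npz",p=p,d=d,pos=o["eef_pos"],q=o["ee_rot"])
print(o["eef_pos"],o["ft_force"],o["gripper_width"])
s=cv2.imread("pics/side4.png");cv2.imwrite("pics/side4c.png",cv2.resize(s[190:320,280:400],None,fx=4.6,fy=4.6,interpolation=cv2.INTER_CUBIC))
E
```

```text
time_s: 6.23
eef_pos: [0.5462, 0.0189, 0.2034]
ee_rot: [-0.704, 0.704, -0.068, 0.068]
ft_force: [0.5, 0.7, -1.6]
gripper_width: 0.0139
time_s: 6.98
eef_pos: [0.5619, -0.0862, 0.19]
ee_rot: [0.704, -0.704, 0.067, -0.068]
ft_force: [-0.6, -0.2, -1.8]
gripper_width: 0.0143
t 6.9833 tcp [ 0.5619 -0.0862  0.19  ] w 0.014291956286409842 F [-0.5612 -0.2464 -1.8147] q [-0.2426  0.0597  1.6156  0.0003  1.4658 -0.0511]
[[ 0.9817  0.0004  0.1904]
 [-0.1904  0.0002  0.9817]
 [ 0.0004 -1.      0.0003]]
shift [ 2.4449  1.0462 -0.3548]
turn opt 0.12508416610856443
turn opt -179.87491583389146
[ 0.5619 -0.0862  0.19  ] [ 0.2011  1.0991 -1.3571] 0.0138816184825428
```

View pics/wrist4.png

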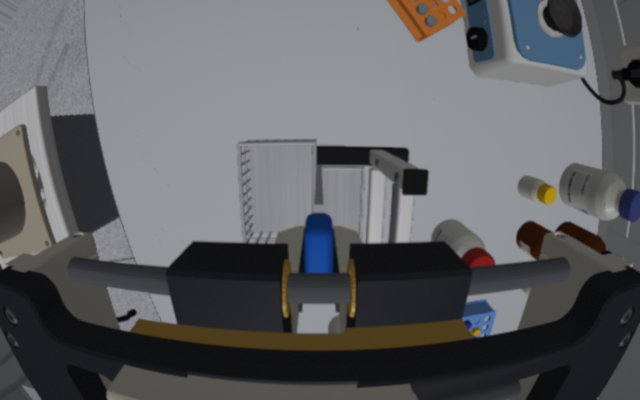

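View pics/side4c.png

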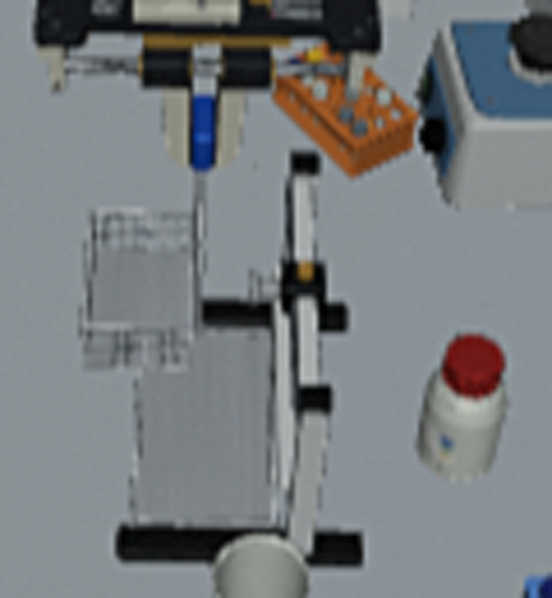

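```bash
python3 -m crank '[[8,1,0,0,0],[18,1,0,0,0],[28,1,0,0,0],[36,1,0,0,0],[41,1,-0.5,0,0],[42,1,-0.5,0,0],[42,1,-0.5,0,0],[42,1,-0.5,0,0]]'
python3 - <<'E'
from h import *
plan([.6034,-.0948,.189],-11.1)
n="side"
p,d=arm.get_image(n);cv2.imwrite(f"pics/{n}5.png",p[:,:,::-1]);np.savez(f"pics/{n}5.npz",p=p,d=d)
o=arm.get_obs();print(o["eef_pos"],o["ft_force"],o["moment"],o["gripper_width"])
s=cv2.imread("pics/side5.png");cv2.imwrite("pics/side5c.png",cv2.resize(s[195:290,315:385],None,fx=6.3,fy=6.3,interpolation=cv2.INTER_CUBIC))
E
```

```text
time_s: 7.75
eef_pos: [0.6027, -0.0958, 0.1884]
ee_rot: [0.704, -0.704, 0.068, -0.068]
ft_force: [-0.1, 0.0, -2.6]
gripper_width: 0.0135
t 7.75 tcp [ 0.6027 -0.0958  0.1884] w 0.01348822691421338 F [-0.0625  0.0049 -2.5806] q [-0.2416  0.1733  1.4961 -0.      1.4728 -0.0488]
[[ 0.9815 -0.0006  0.1916]
 [-0.1916  0.0001  0.9815]
 [-0.0006 -1.      0.    ]]
shift [ 0.5332 -0.5612  1.1025]
turn opt 0.0539508110212239
turn opt -179.9460491889788
[ 0.6026 -0.0958  0.1885] [-0.1413 -0.126  -1.7969] [-0.0915  0.0388 -0.0279] 0.013806776858565755
```

View pics/side5c.png

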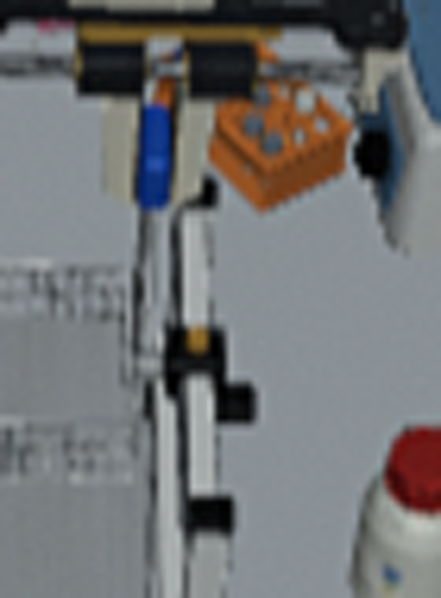

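```bash
python3 - <<'E'
from h import *
z=np.load("pics/side5.npz");W=cloud("side",z["d"]);p=z["p"]
a=np.radians(-11.1);ex=np.array([np.cos(a),np.sin(a)]);ey=np.array([-np.sin(a),np.cos(a)])
pm=np.array([.5919,-.15365]);S=np.dstack([(W[...,:2]-pm)@ex*1000-7,(W[...,:2]-pm)@ey*1000,W[...,2]*1000])
for v in range(214,262,2):
    print(v,[(u,*np.round(S[v,u]).astype(int)) for u in range(334,346) if -40<S[v,u,0]<25 and -40<S[v,u,1]<110 and S[v,u,2]>60][:9])
E
```

```text
214 [(334, np.int64(-21), np.int64(49), np.int64(239)), (335, np.int64(-19), np.int64(50), np.int64(238)), (336, np.int64(-16), np.int64(49), np.int64(239)), (337, np.int64(-13), np.int64(52), np.int64(236)), (338, np.int64(-10), np.int64(65), np.int64(224)), (339, np.int64(-7), np.int64(65), np.int64(224)), (340, np.int64(-4), np.int64(65), np.int64(224)), (341, np.int64(-1), np.int64(67), np.int64(222)), (342, np.int64(0), np.int64(55), np.int64(234))]
216 [(334, np.int64(-21), np.int64(47), np.int64(233)), (335, np.int64(-18), np.int64(51), np.int64(230)), (336, np.int64(-16), np.int64(48), np.int64(233)), (337, np.int64(-12), np.int64(58), np.int64(223)), (338, np.int64(-10), np.int64(59), np.int64(222)), (339, np.int64(-7), np.int64(57), np.int64(224)), (340, np.int64(-4), np.int64(59), np.int64(222)), (341, np.int64(-2), np.int64(58), np.int64(223)), (342, np.int64(1), np.int64(55), np.int64(226))]
218 [(334, np.int64(-21), np.int64(48), np.int64(225)), (335, np.int64(-18), np.int64(50), np.int64(224)), (336, np.int64(-15), np.int64(48), np.int64(225)), (337, np.int64(-12), np.
[... 8545 characters left out ...]
9)), (341, np.int64(2), np.int64(-12), np.int64(132)), (342, np.int64(4), np.int64(-11), np.int64(130)), (343, np.int64(7), np.int64(-18), np.int64(138)), (344, np.int64(9), np.int64(-22), np.int64(144)), (345, np.int64(11), np.int64(-23), np.int64(145))]
260 [(335, np.int64(-12), np.int64(19), np.int64(83)), (336, np.int64(-9), np.int64(18), np.int64(85)), (337, np.int64(-5), np.int64(35), np.int64(64)), (339, np.int64(1), np.int64(33), np.int64(67)), (340, np.int64(4), np.int64(31), np.int64(69)), (341, np.int64(7), np.int64(31), np.int64(69)), (342, np.int64(9), np.int64(30), np.int64(70)), (343, np.int64(6), np.int64(-27), np.int64(141)), (344, np.int64(9), np.int64(-28), np.int64(143))]
```

The strap's -y edge is at about x = -6.5 ±2.5 mm in the stand frame, between the head's back (-14) and the clip face (0). The lower lip edge is at 126 mm as expected. I'll slide in slowly and watch the force.

```bash
python3 -m crank '[[0,-0.5,-3,0,0],[0,-0.5,-8,0,0],[0,-0.5,-13,0,0],[0,-0.5,-18,0,0],[0,-0.5,-22,0,0],[0,-0.5,-26,0,0],[0,-0.5,-30,0,0],[0,-0.5,-33,0,0],[0,-0.5,-35,0,0],[0,-0.5,-35,0,0],[0,-0.5,-35,0,0]]'
python3 - <<'E'
from h import *
plan([.5919+.1925*-.002,-.15365-.002*.9813,.189],-11.1)
n="side"
p,d=arm.get_image(n);cv2.imwrite(f"pics/{n}6.png",p[:,:,::-1])
o=arm.get_obs();print(o["eef_pos"],o["ft_force"],o["moment"],o["gripper_width"])
s=cv2.imread("pics/side6.png");cv2.imwrite("pics/side6c.png",cv2.resize(s[195:290,315:385],None,fx=6.3,fy=6.3,interpolation=cv2.INTER_CUBIC))
E
```

```text
time_s: 8.72
eef_pos: [0.5962, -0.1302, 0.1891]
ee_rot: [0.704, -0.704, 0.068, -0.068]
ft_force: [0.3, -0.5, -2.5]
gripper_width: 0.0135
t 8.7167 tcp [ 0.5962 -0.1302  0.1891] w 0.013544943634707683 F [ 0.254  -0.5075 -2.5016] q [-0.2992  0.1724  1.4958  0.0001  1.4734 -0.1061]
[[ 0.9814  0.0001  0.1919]
 [-0.1919  0.0001  0.9814]
 [ 0.     -1.      0.0001]]
shift [  0.2736   0.1434 -25.7938]
turn opt 0.037063560610079094
turn opt -179.96293643938992
[ 0.5962 -0.1301  0.1891] [ 0.5524 -0.2377 -1.8333] [-0.0612  0.0853 -0.0047] 0.014190627177474205
```

View pics/side6c.png

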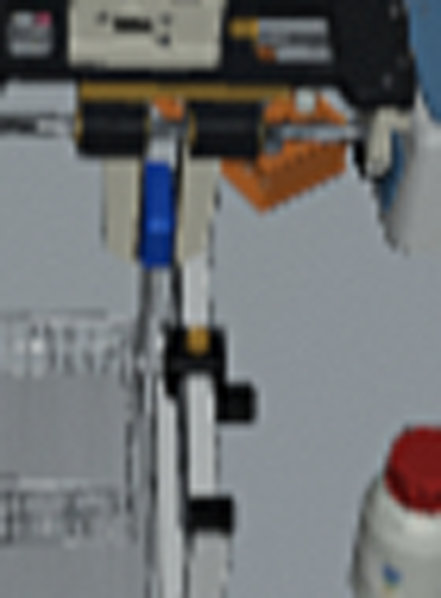

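The strap sits between the pin head (around (135,345) in the crop) and the clip at (195,355). There is no contact force yet. Contact should come after about 25.8 mm more.

```bash
python3 -m crank '[[0,0,-3,0,0],[0,0,-6,0,0],[0,0,-9,0,0],[0,0,-12,0,0],[0,0,-15,0,0],[0,0,-18,0,0],[0,0,-20,0,0],[0,0,-20,0,0],[0,0,-20,0,0]]'
python3 -m crank '[[0,0,-1,0,0],[0,0,-1,0,0]]'
python3 -m crank '[[0,0,-1,0,0],[0,0,-1,0,0]]'
python3 -m crank '[[0,0,-1,0,0],[0,0,-1,0,0]]'
```

```text
time_s: 9.52
eef_pos: [0.5923, -0.15, 0.1891]
ee_rot: [0.704, -0.704, 0.068, -0.068]
ft_force: [-0.6, 0.3, -2.5]
gripper_width: 0.0141
time_s: 9.68
eef_pos: [0.5921, -0.1508, 0.1891]
ee_rot: [-0.704, 0.704, -0.068, 0.068]
ft_force: [-1.0, 0.1, -2.2]
gripper_width: 0.0137
time_s: 9.85
eef_pos: [0.592, -0.1519, 0.1892]
ee_rot: [-0.704, 0.704, -0.068, 0.068]
ft_force: [-0.4, 0.4, -2.3]
gripper_width: 0.0138
time_s: 10.02
eef_pos: [0.5917, -0.1529, 0.1891]
ee_rot: [-0.704, 0.704, -0.068, 0.068]
ft_force: [0.6, 0.8, -2.3]
gripper_width: 0.014
```

```bash
for i in 1; do python3 -m crank '[[0,0,-1,0,0],[0,0,-1,0,0]]'|sed -n '1,2p;4p'; done
python3 -m crank '[[0,0,-1,0,0],[0,0,-1,0,0]]'|sed -n '1,2p;4p'
```

```text
time_s: 10.18
eef_pos: [0.5916, -0.1539, 0.1891]
ft_force: [0.1, -0.8, -1.5]
time_s: 10.35
eef_pos: [0.5914, -0.1548, 0.1891]
ft_force: [0.1, 1.2, -2.8]
```

```bash
python3 -m crank '[[0,0,-1,0,0],[0,0,-1,0,0]]'|sed -n '1,2p;4p'
```

```text
time_s: 10.52
eef_pos: [0.5913, -0.1555, 0.1891]
ft_force: [0.6, 2.4, -2.1]
```

```bash
python3 -m crank '[[0,0,-1,0,0],[0,0,-1,0,0]]'|sed -n '1,2p;4p'; python3 -c "
from h import *
for i in range(3):
    arm.get_image('top');o=arm.get_obs();print(o['eef_pos'],o['ft_force'],o['moment'])"
```

```text
time_s: 10.68
eef_pos: [0.5911, -0.1562, 0.1891]
ft_force: [0.8, 3.2, -2.0]
[ 0.5911 -0.1562  0.1891] [ 0.467   4.494  -2.1509] [ 0.8909 -0.1229 -0.0102]
[ 0.5911 -0.1562  0.1891] [ 0.4603  4.7393 -2.1286] [ 0.8623 -0.164  -0.0229]
[ 0.5911 -0.1563  0.1891] [ 0.6012  4.384  -1.9942] [ 0.9293 -0.1782  0.0073]
```

At about 4.5 N the pin has reached the slot's end wall, at y = -0.1562 against a predicted -0.1556. I'll back off 2 mm to unload the pin, then lower.

```bash
python3 -m crank '[[0,0,1,0,0],[0,0,2,0,0],[0,0,2,0,0]]'|sed -n '1,2p;4p'; python3 -m crank '[[0,1,0,0,0],[0,2,0,0,0],[0,3,0,0,0],[0,4,0,0,0],[0,4,0,0,0]]'|sed -n '1,2p;4p'
```

```text
time_s: 11.08
eef_pos: [0.5913, -0.155, 0.1892]
ft_force: [0.4, 1.1, -1.8]
time_s: 11.5
eef_pos: [0.5912, -0.1549, 0.1848]
ft_force: [0.5, 0.6, -2.4]
```

No resistance after 4.4 mm down, which is past the 2.5 mm of clearance in the slot, so the pin is entering the pocket. I'll continue.

```bash
python3 -m crank '[[0,1,0,0,0],[0,2,0,0,0],[0,3,0,0,0],[0,4,0,0,0],[0,5,0,0,0],[0,5,0,0,0]]'|sed -n '1,2p;4p'; python3 -m crank '[[0,1,0,0,0],[0,2,0,0,0],[0,3,0,0,0],[0,3,0,0,0]]'|sed -n '1,2p;4p'
```

```text
time_s: 12.0
eef_pos: [0.5912, -0.1548, 0.1798]
ft_force: [0.1, -0.3, -2.5]
time_s: 12.33
eef_pos: [0.5913, -0.1547, 0.1768]
ft_force: [0.3, -0.4, -1.9]
```

```bash
python3 -m crank '[[0,0.5,0,0,0],[0,1,0,0,0],[0,1,0,0,0]]'|sed -n '1,2p;4p'
```

```text
time_s: 12.58
eef_pos: [0.5914, -0.1548, 0.1761]
ft_force: [-0.2, 1.2, -2.2]
```

```bash
python3 -m crank '[[0,0.5,0,0,0],[0,0.5,0,0,0]]'|sed -n '1,2p;4p'; python3 -m crank '[[0,0.5,0,0,0],[0,0.5,0,0,0]]'|sed -n '1,2p;4p'
```

```text
time_s: 12.75
eef_pos: [0.5914, -0.1547, 0.1756]
ft_force: [0.2, 0.0, -2.1]
time_s: 12.92
eef_pos: [0.5914, -0.1548, 0.175]
ft_force: [0.2, 0.4, -2.3]
```

```bash
python3 -m crank '[[0,0.5,0,0,0],[0,0.5,0,0,0]]'|sed -n '1,2p;4p'
```

```text
time_s: 13.08
eef_pos: [0.5913, -0.1548, 0.1745]
ft_force: [0.3, -0.6, -2.3]
```

```bash
python3 -m crank '[[0,0.5,0,0,0],[0,0.5,0,0,0]]'|sed -n '1,2p;4p'
```

```text
time_s: 13.25
eef_pos: [0.5914, -0.1548, 0.1743]
ft_force: [-0.0, 0.8, -0.8]
```

```bash
python3 -m crank '[[0,0.5,0,0,0],[0,0.5,0,0,0]]'|sed -n '1,2p;4p'
```

```text
time_s: 13.42
eef_pos: [0.5915, -0.1548, 0.1741]
ft_force: [-0.6, 0.0, 1.3]
```

Roof contact is felt: Fz went from -2.3 to +1.3 N at TCP z 0.1742, against a predicted 0.1745. The pin is home, so I'll release.

```bash
python3 -m crank '[[0,0,0,0,0.15],[0,0,0,0,0.3],[0,0,0,0,0.45],[0,0,0,0,0.5],[0,0,0,0,0.5],[0,0,0,0,0.5]]'
python3 - <<'E'
from h import *
for n in("side","wrist"):
    p,d=arm.get_image(n);cv2.imwrite(f"pics/{n}7.png",p[:,:,::-1]);np.savez(f"pics/{n}7.npz",p=p,d=d)
o=arm.get_obs();print(o["eef_pos"],o["ft_force"],o["moment"],o["gripper_width"])
s=cv2.imread("pics/side7.png");cv2.imwrite("pics/side7c.png",cv2.resize(s[195:290,305:385],None,fx=6,fy=6,interpolation=cv2.INTER_CUBIC))
E
```

```text
time_s: 13.92
eef_pos: [0.5914, -0.1548, 0.1736]
ee_rot: [-0.704, 0.704, -0.068, 0.068]
ft_force: [-0.4, -0.4, 0.0]
gripper_width: 0.0421
[ 0.5914 -0.1548  0.1736] [-0.0046 -0.7915  0.056 ] [-0.0841  0.0479  0.0278] 0.04589053981248245
```

View pics/side7c.png

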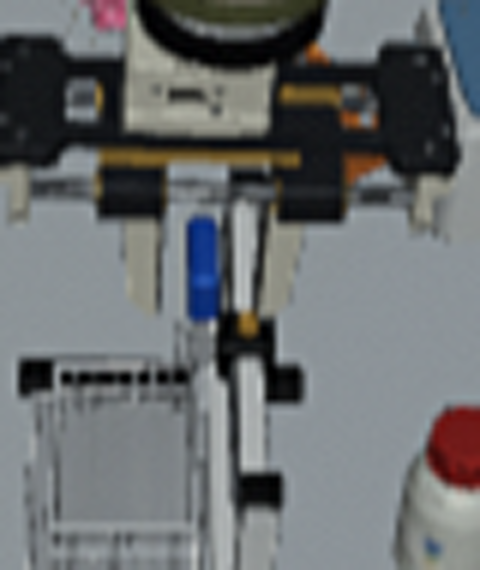

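View pics/wrist7.png

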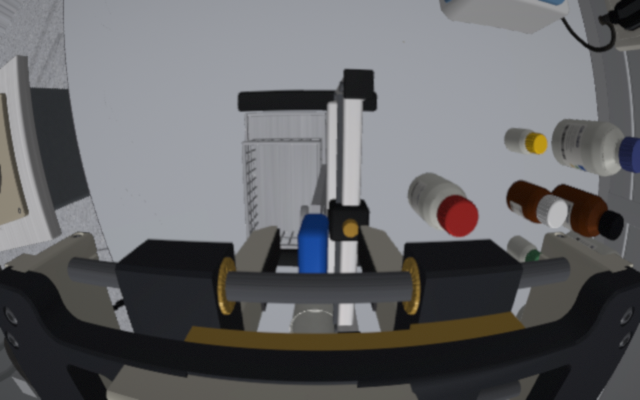

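The basket hangs free: the fingers, at (265,245) and (375,245) in the wrist view, clear the blue grip at (313,245) on both sides. I'll rise straight up and then check.

```bash
python3 -m crank '[[-1,-4,0,0,0.5],[-1,-10,0,0,0.5],[-1,-20,0,0,0.5],[-1,-35,0,0,0.5],[-1,-55,0,0,0.5],[-1,-80,0,0,0.5],[-1,-105,0,0,0.5],[-1,-110,-20,0,0.5],[-1,-110,-30,0,0.5],[-1,-110,-30,0,0.5],[-1,-110,-30,0,0.5],[-1,-110,-30,0,0.5]]'
python3 - <<'E'
from h import *
o=arm.get_obs()
for n in("side","wrist","top"):
    p,d=arm.get_image(n);cv2.imwrite(f"pics/{n}8.png",p[:,:,::-1]);np.savez(f"pics/{n}8.npz",p=p,d=d,pos=o["eef_pos"],q=o["ee_rot"])
print(o["eef_pos"],o["ft_force"],o["moment"],o["gripper_width"])
s=cv2.imread("pics/side8.png");cv2.imwrite("pics/side8c.png",cv2.resize(s[200:330,295:395],None,fx=4.6,fy=4.6,interpolation=cv2.INTER_CUBIC))
Z=np.load("pics/side8.npz");W=cloud("side",Z["d"]);hs=cv2.cvtColor(Z["p"],cv2.COLOR_RGB2HSV)
m=cv2.inRange(hs,(105,120,40),(125,255,255))>0;r=np.zeros_like(m);r[225:262,330:345]=1;m&=r
v,u=np.nonzero(m);print("grip side",u.mean(),v.min(),v.max(),W[m].mean(0),"zmax",W[m][:,2].max())
Z=np.load("pics/wrist8.npz");p=Z["p"];hs=cv2.cvtColor(p,cv2.COLOR_RGB2HSV)
m=cv2.inRange(hs,(105,120,30),(125,255,255))>0;m[:,:280]=0;m[:,345:]=0;m[240:]=0;m[:60]=0
v,u=np.nonzero(m);Q=wpt(np.c_[u,v],Z["pos"],Z["q"],d=Z["d"][m]);print("grip wrist",m.sum(),Q.mean(0),np.percentile(Q,[2,98],axis=0))
E
```

```text
time_s: 15.02
eef_pos: [0.5841, -0.1835, 0.2822]
ee_rot: [0.704, -0.703, 0.069, -0.067]
ft_force: [-0.2, 0.9, -0.4]
gripper_width: 0.0463
[ 0.5841 -0.1835  0.2822] [-0.167   0.8576 -0.3501] [-0.0838  0.0772  0.0013] 0.0463061944379692
grip side 338.2888888888889 231 247 [ 0.5893 -0.1564  0.1969] zmax 0.21146456234186445
grip wrist 851 [ 0.589  -0.1541  0.2081] [[ 0.5805 -0.173   0.1878]
 [ 0.5978 -0.1365  0.2109]]
```

View pics/side8c.png

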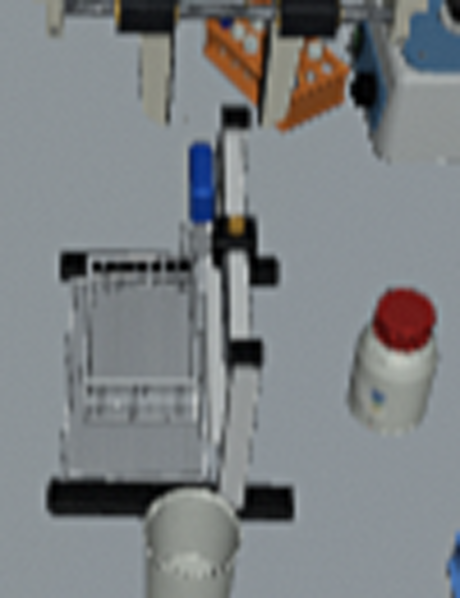

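View pics/wrist8.png

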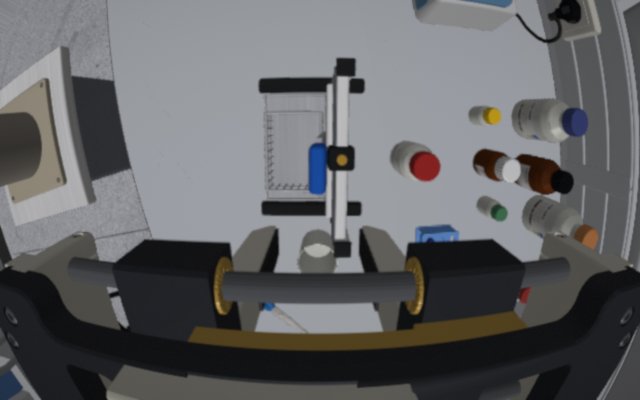

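The basket hangs with its grip top at z≈0.211, so the grip centre is about 0.196 against 0.195 when home. A quick check on the bystanders, then I'll hand in.

```bash
python3 - <<'E'
from h import *
def cen(img,lo,hi,roi):
    h=cv2.cvtColor(img,cv2.COLOR_BGR2HSV);m=cv2.inRange(h,lo,hi);q=np.zeros_like(m);y0,y1,x0,x1=roi;q[y0:y1,x0:x1]=1;m=m*q;v,u=np.nonzero(m);return len(u),u.mean().round(1),v.mean().round(1)
a=cv2.imread("pics/side0.png");b=cv2.imread("pics/side8.png")
for nm,lo,hi,roi in(("red cap side",(170,120,60),(180,255,255),(255,285,370,395)),("beaker side",(0,0,130),(180,60,255),(312,336,325,350)),("orange side",(5,120,80),(20,255,255),(195,230,335,375))):
    print(nm,cen(a,lo,hi,roi),cen(b,lo,hi,roi))
w=np.load("pics/w1.npz");z=np.load("pics/wrist8.npz")
d=cv2.absdiff(a,b).max(2);print("beaker diff",d[312:336,325:350].mean(),"bottle diff",d[260:295,370:395].mean())
o=arm.get_obs();print(o["time_s"],o["joint_vel"])
arm.close_job()
E
```

```text
red cap side (3, np.float64(382.0), np.float64(268.3)) (3, np.float64(382.0), np.float64(268.3))
beaker side (404, np.float64(337.6), np.float64(324.3)) (439, np.float64(337.2), np.float64(324.4))
orange side (421, np.float64(354.7), np.float64(214.2)) (284, np.float64(354.4), np.float64(213.8))
beaker diff 4.3566666666666665 bottle diff 4.232
15.1667 [ 0.0004 -0.0033 -0.0046 -0.0011  0.0018 -0.0028]
the job is handed in; nothing more can be done
```

The grey wire basket is hanging on the stand's pin with the pin home in the pocket, and I handed the job in at about 15.2 s with the gripper clear above it.

- **Slide:** I slid the strap sideways over the pin until I felt the end wall. The wrist read about 4.5 N there, at y = -0.1562 against a predicted -0.1556.
- **Lowering:** I backed off 2 mm to take the load off the pin, then lowered in small steps. The pocket roof took the load at TCP z 0.1742 (predicted 0.1745), with Fz going from -2.3 to +1.3 N. Then I opened the fingers and rose straight up.

**Last checks:**
- **Basket:** The grip's top is at z≈0.211, which puts its centre about 1 mm from the home height. The grip leans about 2 mm forward at the top, from the basket's front-heavy weight. The pictures show it hanging free of the gripper.
- **Beaker and bottle:** Both look unmoved in the side view. The beaker's mask shifted 0.4 px, and the red-cap match used only 3 pixels, so the bottle rests mostly on its small picture difference.
- **Tube rack:** The gripper partly hid it in the last side view (284 of 421 mask pixels). Its visible centre matched within 0.5 px, and the arm never went near it at its height.

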